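# Put the bench tablet up on its stand

### The job

Take the larger of the two tablets out of the charging rack and lean it on the tilting bench stand, screen facing out for the technician across the bench: lower edge down on the ledge behind the lip, back flat against the back rest, centred. Hold it until you feel it seat gently, then let go, and leave the stand's tilt and everything else as they are.

Things in the scene. Friction and masses are not known exactly. Their poses are not given: they have to be found in the camera images.
- tablet: The larger tablet: black rugged slab 190 mm wide (its y), 120 mm high (z), 14 mm thick (x), 0.34 to 0.53 kg, upright in an outer slot of the rack. Origin: middle of its lower edge, mid-thickness; z to its upper edge, x out of the screen (lit page in a black border), plain back on -x. Stiff; may be gripped on its faces along the upper edge.
- small_tablet: The smaller tablet, 150 mm wide, 85 mm high, 14 mm thick, same frame and facing; stands in the other outer slot of the rack, 90 mm from the larger one (centre to centre).
- rack: Black charging rack fixed to the bench: base 160 x 215 mm (x, y), three upright slots at x = -45, 0 (empty), +45 mm, 18 mm wide between grey fins 165 mm long. Slot floor 30 mm, fin tops 66 mm above the bench: a tablet must rise 36 mm straight up to come free. Screens face its +x. Origin: centre of underside, z up.
- stand: Tablet stand fixed to the bench: steel foot 8 mm thick (x -105 to 55, y -85 to 85 mm), side cheeks at y = -82 and +82 mm, 55 mm high, with clamp knobs out to y = -99 and +99 mm; between them tilts the grey L-shaped cradle. Origin: on the bench below the cradle's hinge axis (45 mm up, along y). +x is the reader's side, away from the robot.
- cradle (a joint): Tilt of the cradle back from upright, in rad: 0 = back rest vertical; grows as its top leans towards the stand's -x (towards the robot). Clamped stiffly (about 5 N m to turn) at 0.30 to 0.56; leave it as it is.
- cradle_seat (a point): Inner corner of the cradle's back rest and ledge, mid-width, 64 to 65 mm over the bench; axes tilt with it: z up the rest's face, x straight out of it, y along the corner. Rest 150 mm wide, 74 mm up z, 4 mm thick behind x = 0. Ledge square to it, x 0 to 24 mm, then a lip 4 mm thick, 10 mm high. Seated, the tablet's origin is 7 mm along x from here, axes parallel, its top 46 mm above the rest.
- cradle_top (a point): Middle of the upper edge of the back rest's face, 74 mm up z from the corner.
- bottle: White plastic solvent bottle, 56 mm across, 145 mm tall, standing loose beyond the rack and stand. Origin: centre of its underside.
- bin: Red open parts bin, 90 x 140 mm, 55 mm high, loose on the far part of the bench. Origin: centre of its underside.
- screwdriver: Screwdriver lying loose on the bench near the robot, between rack and stand. Origin: on the bench below its middle.
Mind the look-alikes: they are no part of the job. What is shaped like the tablet but orange is not meant.

How it is judged:
By the outcome, as a careful person would: the job done as asked, in the order asked, and still so for the second after the job is handed in, with the robot touching nothing.
It also fails if it takes over 42 s, if anything falls off the work surface, if the arm or the gripper's body presses on something with over 40 N, if the wrist force passes 120 N, or if a joint passes its speed limit or range.

### The arm

A 6-joint arm with a two-finger parallel gripper is mounted at the origin on the work surface. World frame = base frame: x ahead of the robot, y to its left, z up, the work surface at z = 0. Lengths are in m, angles in rad, forces in N, time in s.
With the tool pointing down it reaches from about 0.325 to 1 m from the base axis. Payload 5.1 kg.
Tool frame: the origin (TCP) lies at the very end of the fingers, on their centre line; the grasp point (between the pads) lies 19 mm behind it; z points along the fingers, y is the line along which they close (so a half turn about z gives the same grasp; the last joint's range is limited). The gripper opens to 85 mm and grips with 20 to 120 N. Pads are 22 mm wide; open, the fingers measure 114 mm over their backs; the gripper's body (76 mm by 85 mm) begins 54 mm behind the grasp point. The pads swing forward as they close: fully open they stand 13 mm farther back than shut.
Start: joints at [-1.373, 0.124, 1.65, -0, 1.367, -0.083], TCP at [0.18, -0.625, 0.231] pointing down, gripper open.
Joint ranges: [-2.61, 2.61], [-1.02, 2.33], [0.03, 2.71], [-1.35, 4.49], [0.32, 2.68], [-2.91, 2.91]. Speed limits (rad/s): [2.57, 2.57, 3.14, 3.14, 3.14, 3.14].

### API

Orientations are given as a rotation vector (axis times angle).
In Python, from bench import r, eyes gives the robot as it stands.
- The arm moves only by the tool send_rows, never from a script. Its argument "targets" is a list of rows, each a list of 6 numbers: the shift along the world's x, y, z in units of 0.08 m (1.0 is 0.08 m), then the turn, a rotation vector about the world's x, y, z in units of 0.08 rad (1.0 is 0.08 rad). In form: [[dx, dy, dz, rx, ry, rz], ...]. A call has 1 to 5 rows; each row shifts and turns the commanded pose from where the row before left it; what a row does not reach is not made up. A row lasts 1/12 s, in which the tool goes at most 41.7 mm and 7.16 degrees, less where a joint would pass 70% of its speed; a pose out of reach is approached as far as the arm can. A call with a number of a shift or a turn outside -1 to 1 is refused whole. A call with a gripper value outside its range is refused whole. "fingers" is the opening, from 0 (shut) to 1 (fully open), set as the call begins (left out, the last holds). The fingers move at their own pace and stop on an object; the grip force is fixed at half the most. Time passes only in rows, so rows that do not move let the fingers close. It gives the time, the measured TCP pose, the force, the opening and the grip force at its end, in the units of the state.
- r.observe(): the state, without advancing time (a new reading comes with each control period).
- eyes.camera(name): name is "scene" or "top"; returns a dict with "image" (400x640x3 uint8, red, green, blue), "fx", "fy", "cx", "cy" (pixels), "position" and "rotation" of the camera in the world. Camera axes: x right, y down, z forward; pixel columns grow to the right and rows downward; lengths in m; the calibration is good to about 2 mm. A picture is of the moment at which its call begins. There is no depth.
- r.close_job(): hands the job in; it is judged then, once.
The state is a dict: "clock": time; "joints": joint angles; "joint_vel": joint speeds; "tau": joint torques, N m; "ee_pos": TCP position; "eef_rot": TCP orientation; "force": force on the tool from outside, world axes, zero at the start; "ft_torque": the same for the moment, N m; "finger_gap": finger opening in m; "grasp_force": force on a finger pad.
Only numpy, scipy, OpenCV 4.12 (cv2) and the standard library are available. Lean on these libraries where they do the work, as an engineer would, in place of code of your own. Each camera call takes 0.05 s, during which the arm holds its last target. There are 200 camera calls.

## Working session

There is one attempt and no reset: what is moved stays moved. The work goes in short steps, Python scripts to look and compute and a tool call to move; the robot and the scene stay as the last step left them, time stands still between calls to the robot, and variables do not carry over. Pictures are saved under pics/ and viewed, at most 10 in all, crops included, and the job is handed in when it is done.

Besides the shell and the picture viewer there is one more tool, called after "Request:" by a JSON object that holds its "method" and its "body". send_rows: Moves the arm, as the interface text tells. Shifts and turns lie within -1 to 1; 1 stands for 0.08 m of shift or 0.08 rad of turn. Its arguments: {"type":"object","properties":{"targets":{"type":"array","items":{"type":"array","items":{"type":"number","minimum":-1,"maximum":1}}},"fingers":{"type":"number"}},"required":["targets"]}

```bash
mkdir -p pics
cat > h.py <<'E'
import numpy as np, cv2
from bench import r, eyes
def snap(n):
    c=eyes.camera(n); return c
def ray(c,u,v):
    d=np.array([(u-c["cx"])/c["fx"],(v-c["cy"])/c["fy"],1.]); return np.array(c["position"]),np.array(c["rotation"])@d
def plane(c,u,v,z):
    p,d=ray(c,u,v); return p+d*(z-p[2])/d[2]
def tri(c1,uv1,c2,uv2):
    p,d=ray(c1,*uv1);q,e=ray(c2,*uv2)
    s=np.linalg.lstsq(np.c_[d,-e],q-p,rcond=None)[0]
    a=p+s[0]*d;b=q+s[1]*e
    return (a+b)/2,np.linalg.norm(a-b)
def save(n,im): cv2.imwrite(n,im[:,:,::-1])
E
python3 - <<'E'
from h import *
import pickle
C={n:snap(n) for n in("scene","top")}
pickle.dump(C,open("c0.pkl","wb"))
for n in C:
    save(f"pics/{n}0.png",C[n]["image"]); c=C[n]; print(n,c["fx"],c["cx"],c["cy"],c["position"],np.round(c["rotation"],3).tolist())
print(r.observe())
E
```

```text
scene 518.214215836663 313.4767026917849 198.91526448743681 [ 1.19407021 -0.58845536  1.48271906] [-2.391, -0.825, 0.26]
top 503.3326578423395 321.43019278372293 202.5680005959502 [0.33039319 0.18056066 1.52243393] [-2.094, 2.152, -0.176]
{'clock': 0.1, 'joints': array([-1.37260441e+00,  1.24474478e-01,  1.65153299e+00, -1.75775136e-05,
        1.36749705e+00, -8.26331271e-02]), 'joint_vel': array([-0.00220168, -0.00176155, -0.00273108,  0.00143167,  0.00059301,
       -0.00116333]), 'tau': array([-2.77219006e-04, -4.24931574e+01, -3.66653430e+01, -4.04811306e-05,
        3.94836403e-03, -1.52568441e-05]), 'ee_pos': array([ 0.17998492, -0.62401323,  0.23015618]), 'eef_rot': array([-3.10878450e+00, -4.39409436e-01,  2.00293619e-04]), 'force': array([-0.6459239 ,  0.24153168, -0.33410039]), 'ft_torque': array([0.02745391, 0.009014  , 0.03250409]), 'grasp_force': 0.0, 'finger_gap': 0.08523679293443258}
```

View pics/scene0.png

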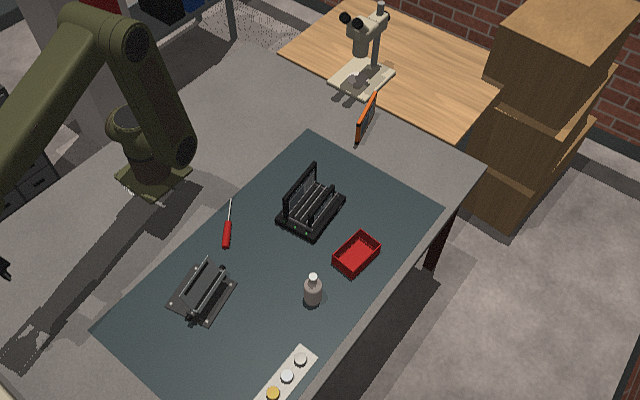

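View pics/top0.png

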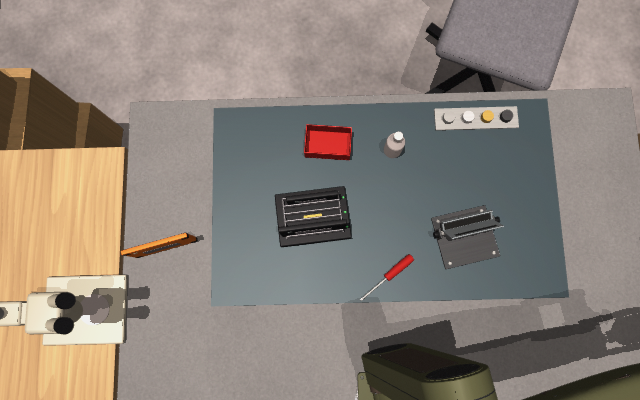

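The scene view shows the rack at (312,205) with two upright slabs: a taller one at (300,190) on the robot side and a shorter one at (325,205) on the far side. The stand is at (203,290), and an orange look-alike at (367,118). In the top view the rack is at (314,216), the stand at (468,236), and the orange slab at (163,245), off the rack. Next is an enlarged crop to confirm.

```bash
sed -i 's/np.array(c\["rotation"\])@d/cv2.Rodrigues(np.array(c["rotation"]))[0]@d/' h.py
python3 - <<'E'
from h import *
import pickle
C=pickle.load(open("c0.pkl","rb"))
def crop(n,u,v):  # 80x60 -> 400x300 x5
    im=C[n]["image"][v:v+60,u:u+80]; im=np.clip(im.astype(float)*1.6,0,255).astype(np.uint8)
    im=cv2.resize(im,(400,300),interpolation=cv2.INTER_CUBIC)
    for k in range(0,80,10): cv2.putText(im,str(u+k),(k*5,8),0,.3,(255,255,0));cv2.line(im,(k*5,0),(k*5,4),(255,255,0))
    for k in range(10,60,10): cv2.putText(im,str(v+k),(0,k*5+3),0,.3,(255,255,0))
    return im
M=np.vstack([np.hstack([crop("scene",272,155+0),crop("scene",272,190)]),np.hstack([crop("top",272,184),crop("scene",272,155)])])
M=np.vstack([np.hstack([crop("scene",270,160),crop("top",272,186)]),np.hstack([crop("scene",162,252),crop("top",428,206)])])
save("pics/m1.png",M)
c=C["top"]
for uv in [(276,194),(346,187),(352,238),(281,246)]: print(uv,plane(c,*uv,0.03))
E
```

```text
(276, 194) [0.62827945 0.33165828 0.03      ]
(346, 187) [0.64382813 0.1193308  0.03      ]
(352, 238) [0.48854144 0.1068249  0.03      ]
(281, 246) [0.47045486 0.31833157 0.03      ]
```

View pics/m1.png

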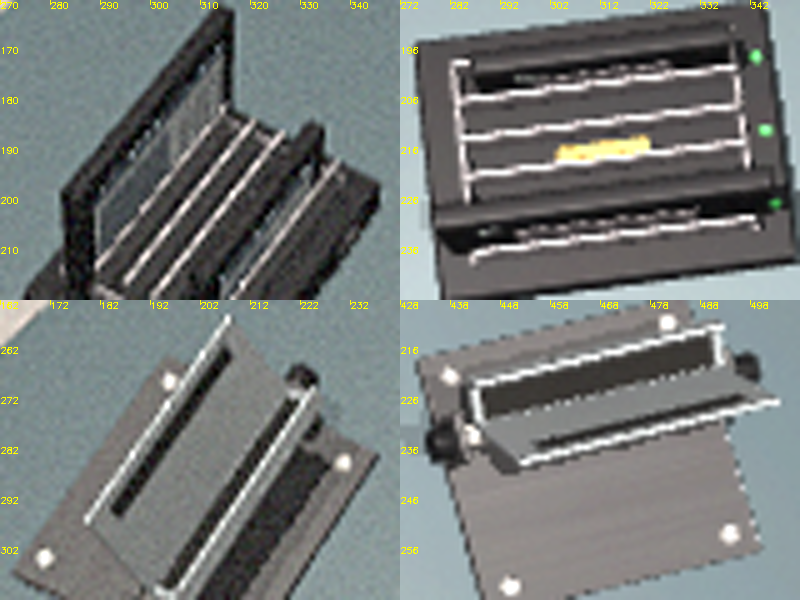

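Two slabs stand in the rack: the taller at scene (300,190) / top (315,225), nearest the robot, and the shorter at scene (325,205) / top (312,198). The orange slab at scene (367,118) is off the rack. The tall black slab in the robot-side slot spans about 72 px across in the top view against 55 for the other, so it is the larger tablet; the crop confirms this. The lit page faces away from the robot. Next: exact numbers.

```bash
cat > m.py <<'E'
from h import *
import pickle
C=pickle.load(open("c0.pkl","rb")); S,T=C["scene"],C["top"]
P=lambda a,b:(print(np.round(tri(S,a,T,b)[0],4),round(tri(S,a,T,b)[1]*1e3,1)),tri(S,a,T,b)[0])[1]
print("stand foot z=.008"); 
F=[plane(T,*q,.008)[:2] for q in [(431,217.5),(485.5,206),(500.5,255.5),(445.5,267)]]
print(np.round(F,4).tolist())
def bolts(c,rois):
    g=cv2.cvtColor(c["image"],cv2.COLOR_RGB2GRAY).astype(float)
    for u,v in rois:
        w=g[v-4:v+5,u-4:u+5]; w=np.clip(w-np.median(w)-40,0,None); yy,xx=np.mgrid[-4:5,-4:5]
        q=(u+(w*xx).sum()/w.sum(),v+(w*yy).sum()/w.sum()); print("bolt",np.round(q,2),np.round(plane(c,*q,.01),4))
bolts(T,[(438,221),(482,210),(494,252),(450,263)])
bolts(S,[(196,268),(231,284),(171,303)])
def lines(c,x0,y0,x1,y1):
    g=cv2.cvtColor(c["image"],cv2.COLOR_RGB2GRAY)[y0:y1,x0:x1]
    g=cv2.resize(g,None,fx=4,fy=4,interpolation=cv2.INTER_CUBIC)
    L=cv2.createLineSegmentDetector().detect(g)[0][:,0]
    L=L[np.hypot(L[:,2]-L[:,0],L[:,3]-L[:,1])>60]
    print(np.round((L+.5)/4-.5+[x0,y0,x0,y0],1).tolist())
print("S stand");lines(S,160,245,245,335)
print("T stand");lines(T,425,200,510,275)
print("S rack");lines(S,268,152,350,245)
print("T rack");lines(T,268,180,358,252)
E
python3 m.py
```

```text
stand foot z=.008
[[0.5467, -0.1357], [0.5773, -0.3031], [0.4264, -0.3352], [0.3967, -0.1692]]
bolt [437.76 220.77] [ 0.5358 -0.155   0.01  ]
bolt [481.66 211.52] [ 0.5604 -0.2894  0.01  ]
bolt [493.52 252.07] [ 0.4371 -0.3147  0.01  ]
bolt [449.64 262.81] [ 0.4087 -0.1819  0.01  ]
bolt [196.12 268.15] [ 0.4137 -0.1799  0.01  ]
bolt [230.39 284.  ] [ 0.5386 -0.1532  0.01  ]
bolt [170.48 303.  ] [ 0.4388 -0.3135  0.01  ]
S stand
[[221.3, 272.2, 196.5, 309.2], [191.3, 280.7, 201.6, 266.0], [197.9, 309.8, 216.3, 282.1], [237.5, 283.2, 212.2, 322.6], [199.2, 313.3, 221.0, 280.5], [196.7, 303.2, 208.8, 285.6], [208.0, 262.9, 185.7, 295.3], [209.9, 323.5, 229.7, 292.7]]
T stand
[[453.1, 220.8, 489.5, 212.1], [498.7, 225.6, 451.3, 237.0], [457.3, 237.3, 503.4, 226.2], [458.1, 233.0, 495.2, 224.2]]
S rack
[[322.5, 189.1, 299.6, 218.2], [319.8, 182.9, 293.6, 215.7], [300.2, 219.9, 326.9, 185.9], [295.0, 216.5, 321.2, 183.5], [315.9, 220.6, 338.1, 191.4], [298.1, 202.5, 313.7, 183.0], [316.4, 161.5, 316.0, 180.8], [281.6, 197.8, 313.2, 159.9]]
T rack
[[322.0, 212.8, 303.5, 215.1], [315.0, 233.0, 330.9, 231.3], [286.5, 236.7, 314.7, 233.2], [352.4, 238.2, 298.8, 244.9], [298.6, 245.1, 280.8, 246.9], [274.7, 193.8, 344.1, 185.3], [280.9, 245.3, 350.0, 236.7], [286.5, 200.2, 336.9, 194.1], [278.8, 231.1, 345.3, 223.0]]
```

```bash
cat > m2.py <<'E'
from h import *
import pickle
C=pickle.load(open("c0.pkl","rb")); S,T=C["scene"],C["top"]
G={id(c):cv2.cvtColor(c["image"],cv2.COLOR_RGB2GRAY).astype(np.float32) for c in(S,T)}
def prof(c,a,b,lo,hi,f=(.15,.85),st=.5):
    a,b=np.array(a,float),np.array(b,float); d=(b-a)/np.hypot(*(b-a)); n=np.array([-d[1],d[0]])
    t=np.linspace(*f,80); o=np.arange(lo,hi,st)
    p=(a+t[:,None]*(b-a))[:,None]+o[None,:,None]*n
    g=cv2.remap(G[id(c)],p[...,0].astype(np.float32),p[...,1].astype(np.float32),1)
    return o,np.median(g,0)
def show(name,*k):
    o,m=prof(*k); print(name,' '.join(f"{x:g}:{y:.0f}" for x,y in zip(o,m)))
show("T tablet (n=down)",T,(278.8,231.1),(345.3,223),-6,8)
show("S tablet (n=right/down)",S,(313.2,159.9),(281.6,197.8),-6,2); show("S other",S,(281.6,197.8),(313.2,159.9),-3,10)
show("S rest",S,(179.3,296),(208,255.6),-4,4)
show("T rest",T,(452,239),(504,226.3),-4,4)
show("S lip",S,(195,310.4),(225,270),-6,6)
show("T lip",T,(442.4,222.5),(492.4,212),-5,5)
for n,a,b in [("rest -y",(179.3,296),(504,226.3)),("rest +y",(208,255.6),(452,239)),("tab back top +y?",(281.6,197.8),(345.3,226)),("tab",(313.2,159.9),(278.8,234)),("lip -y",(195,310.4),(492.4,212)),("lip +y",(225,270),(442.4,222.5))]:
    x,e=tri(S,a,T,b); print(n,np.round(x,4),round(e*1e3,1))
for q in [(279,229),(359-14,221),(279,233),(345.3,225)]: print(q,np.round(plane(T,*q,.15),4))
E
python3 m2.py
```

```text
T tablet (n=down) -6:59 -5.5:57 -5:50 -4.5:42 -4:39 -3.5:42 -3:47 -2.5:52 -2:56 -1.5:62 -1:66 -0.5:59 0:40 0.5:24 1:15 1.5:13 2:21 2.5:44 3:54 3.5:49 4:43 4.5:45 5:87 5.5:140 6:126 6.5:87 7:63 7.5:57
S tablet (n=right/down) -6:35 -5.5:25 -5:16 -4.5:14 -4:17 -3.5:26 -3:34 -2.5:38 -2:38 -1.5:34 -1:34 -0.5:43 0:62 0.5:79 1:85 1.5:85
S other -3:83 -2.5:83 -2:84 -1.5:85 -1:85 -0.5:79 0:62 0.5:43 1:34 1.5:34 2:38 2.5:38 3:34 3.5:26 4:17 4.5:14 5:16 5.5:25 6:35 6.5:42 7:48 7.5:59 8:68 8.5:68 9:60 9.5:52
S rest -4:76 -3.5:76 -3:75 -2.5:75 -2:79 -1.5:96 -1:119 -0.5:118 0:97 0.5:82 1:73 1.5:56 2:34 2.5:21 3:19 3.5:22
T rest -4:50 -3.5:34 -3:36 -2.5:54 -2:83 -1.5:118 -1:141 -0.5:115 0:79 0.5:64 1:72 1.5:83 2:85 2.5:85 3:86 3.5:87
S lip -6:80 -5.5:81 -5:82 -4.5:80 -4:72 -3.5:54 -3:39 -2.5:31 -2:31 -1.5:33 -1:45 -0.5:82 0:110 0.5:110 1:94 1.5:85 2:84 2.5:83 3:81 3.5:67 4:50 4.5:36 5:31 5.5:31
T lip -5:84 -4.5:79 -4:73 -3.5:73 -3:75 -2.5:81 -2:86 -1.5:104 -1:130 -0.5:132 0:104 0.5:63 1:45 1.5:37 2:36 2.5:36 3:36 3.5:36 4:36 4.5:36
rest -y [ 0.5012 -0.3079  0.1294] 6.8
rest +y [ 0.4702 -0.1626  0.1263] 6.8
tab back top +y? [0.5126 0.1317 0.1399] 5.8
tab [0.4958 0.3166 0.1443] 8.3
lip -y [ 0.5475 -0.2986  0.0796] 0.2
lip +y [ 0.5225 -0.151   0.0793] 4.5
(279, 229) [0.5061 0.3122 0.15  ]
(345, 221) [0.5232 0.1303 0.15  ]
(279, 233) [0.495  0.3123 0.15  ]
(345.3, 225) [0.5121 0.1298 0.15  ]
```

Run:
```python
from h import *
import pickle
C=pickle.load(open("c0.pkl","rb"))
def crop(n,u,v,f=10):
    im=C[n]["image"][v:v+30,u:u+40].astype(float)*1.7
    im=cv2.resize(np.clip(im,0,255).astype(np.uint8),(400,300),interpolation=cv2.INTER_CUBIC)
    for k in range(0,40,5): cv2.putText(im,str(u+k),(k*10,8),0,.3,(255,255,0));cv2.line(im,(k*10+5,0),(k*10+5,4),(255,255,0))
    for k in range(5,30,5): cv2.putText(im,str(v+k),(0,k*10+8),0,.3,(255,255,0))
    return im
save("pics/m2.png",np.vstack([np.hstack([crop("top",272,215),crop("top",325,210)]),np.hstack([crop("top",433,215),crop("top",475,207)])]))
```

```text
(no output)
```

View pics/m2.png

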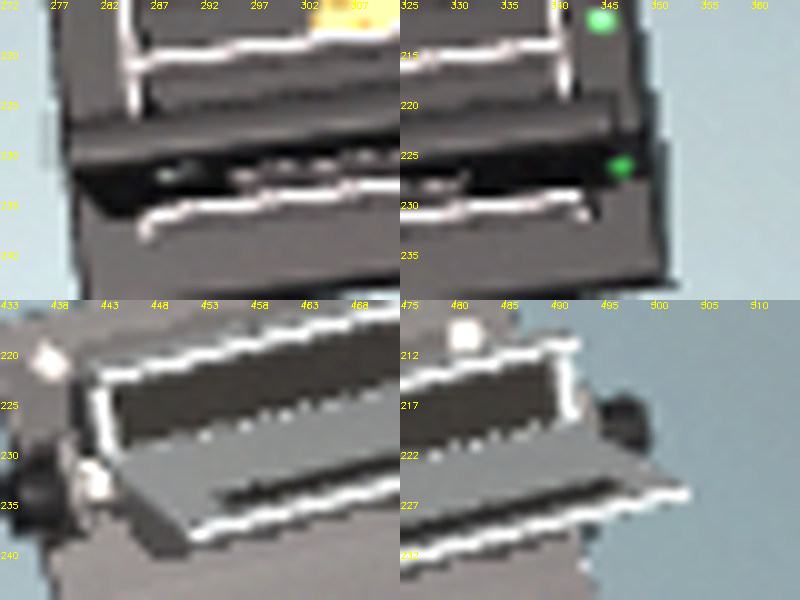

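Request:
{"method": "send_rows", "body": {"targets": [[0.15,0.5,0.2,0,0,1],[0.15,0.5,0.2,0,0,1],[0.15,0.5,0.2,0,0,1],[0.15,0.5,0.2,0,0,1],[0.15,0.5,0.2,0,0,1]], "fingers": 1}}

```text
clock: 0.52
ee_pos: [0.236, -0.4362, 0.3056]
eef_rot: [-2.958, -1.053, -0.0]
force: [0.8, -0.4, 1.8]
finger_gap: 0.0854
grasp_force: 0.0
```

The crop shows the tablet's top strip from about (278.5,229) to (346,220.7) in the top view, its back edge below it. The rest's top edge runs (452,238) to (503.5,226), and the lip (443,222) to (492,211).

```bash
cat > m3.py <<'E'
from h import *
import pickle
C=pickle.load(open("c0.pkl","rb")); S,T=C["scene"],C["top"]
def sh(a,b,o):
    a,b=np.array(a,float),np.array(b,float); d=(b-a)/np.hypot(*(b-a)); n=np.array([-d[1],d[0]])*o; return a+n,b+n
def line(s,t):
    n=[]
    for c,(a,b) in((S,s),(T,t)):
        p,d=ray(c,*a);_,e=ray(c,*b); m=np.cross(d,e);m/=np.linalg.norm(m);n.append((m,m@p))
    return np.array([n[0][0],n[1][0]]),np.array([n[0][1],n[1][1]])
def aty(L,y):
    A,b=L; return np.linalg.solve(np.vstack([A,[0,1,0]]),np.r_[b,y])
rs=sh((179.3,296),(208,255.6),-.75); rt=sh((452,239),(504,226.3),-1)
ls=sh((195,310.4),(225,270),.25); lt=sh((442.4,222.5),(492.4,212),-.75)
R=line(rs,rt); L=line(ls,lt)
for n,X in(("rest",R),("lip",L)): print(n,[np.round(aty(X,y),4).tolist() for y in(-.30,-.235,-.16)])
for nm,s,t in(("rest",rs,rt),("lip",ls,lt)):
    z=.135 if nm=="rest" else .079
    print(nm,"S@z",[np.round(plane(S,*q,z)[:2],4).tolist() for q in s],"T@z",[np.round(plane(T,*q,z)[:2],4).tolist() for q in t])
for o in(0,2,4.2): print("tab S",o,[np.round(plane(S,*q,.15)[:2],4).tolist() for q in sh((281.6,197.8),(313.2,159.9),o)])
for o in(-4.5,-2.2,0): print("tab T",o,[np.round(plane(T,*q,.15)[:2],4).tolist() for q in sh((278.8,231.1),(346,222.9),o)])
E
python3 m3.py
```

```text
rest [[0.4997, -0.3, 0.1282], [0.4858, -0.235, 0.1269], [0.4698, -0.16, 0.1254]]
lip [[0.5497, -0.3, 0.0827], [0.5382, -0.235, 0.0793], [0.5249, -0.16, 0.0755]]
rest S@z [[0.5043, -0.3069], [0.4749, -0.163]] T@z [[0.4699, -0.1626], [0.5011, -0.3082]]
lip S@z [[0.5479, -0.2985], [0.5248, -0.1492]] T@z [[0.5232, -0.1524], [0.5498, -0.2985]]
tab S 0 [[0.5196, 0.1285], [0.5012, 0.3162]]
tab S 2 [[0.5267, 0.1277], [0.5087, 0.3149]]
tab S 4.2 [[0.5345, 0.1268], [0.517, 0.3136]]
tab T -4.5 [[0.5127, 0.3142], [0.5303, 0.1288]]
tab T -2.2 [[0.5063, 0.3135], [0.524, 0.1282]]
tab T 0 [[0.5003, 0.3128], [0.5179, 0.1277]]
```

Request:
{"method": "send_rows", "body": {"targets": [[0.2,0.5,0,0,0,1],[0.2,0.5,0,0,0,1],[0.2,0.5,0,0,0,1],[0.2,0.5,0,0,0,1],[0.2,0.5,0,0,0,1]]}}

```text
clock: 0.93
ee_pos: [0.3133, -0.2428, 0.3055]
eef_rot: [2.692, 1.62, 0.0]
force: [1.1, -0.5, -0.1]
finger_gap: 0.0854
grasp_force: 0.0
```

Request:
{"method": "send_rows", "body": {"targets": [[0.2,0.5,0,0,0,0.9],[0.2,0.5,0,0,0,0.9],[0.2,0.5,0,0,0,0.9],[0.2,0.5,0,0,0,0.9],[0.2,0.5,0,0,0,0.9]]}}

```text
clock: 1.35
ee_pos: [0.3907, -0.0492, 0.3057]
eef_rot: [2.357, 2.076, 0.0]
force: [0.9, 0.2, -0.8]
finger_gap: 0.0853
grasp_force: 0.0
```

Request:
{"method": "send_rows", "body": {"targets": [[0.3,0.5,0,0,0,0.9],[0.3,0.5,0,0,0,0.9],[0.3,0.5,0,0,0,0.9],[0.3,0.5,0,0,0,0],[0.2,0.5,0,0,0,0]]}}

```text
clock: 1.77
ee_pos: [0.4927, 0.1323, 0.3052]
eef_rot: [2.123, 2.315, -0.001]
force: [0.3, -1.1, 0.1]
finger_gap: 0.0852
grasp_force: 0.0
```

Request:
{"method": "send_rows", "body": {"targets": [[0,0.3,-0.4,0,0,0],[0,0,-0.4,0,0,0],[0,0,0,0,0,0],[0,0,0,0,0,0]]}}

```text
clock: 2.1
ee_pos: [0.4904, 0.1541, 0.2394]
eef_rot: [-2.121, -2.313, 0.007]
force: [0.2, -0.3, 0.7]
finger_gap: 0.0852
grasp_force: 0.0
```

Request:
{"method": "send_rows", "body": {"targets": [[0.16,0.42,0,0,0,0],[0.16,0.42,-0.2,0,0,0],[0,0,-0.25,0,0,0],[0,0,0,0,0,0],[0,0,0,0,0,0]]}}

```text
clock: 2.52
ee_pos: [0.5178, 0.2207, 0.2069]
eef_rot: [2.125, 2.314, -0.0]
force: [-0.9, 0.0, 0.2]
finger_gap: 0.0853
grasp_force: 0.0
```

Run:
```python
from h import *
C={n:snap(n) for n in("scene","top")}
M=np.hstack([cv2.resize(C["scene"]["image"][140:240,260:360],(400,400)),cv2.resize(C["top"]["image"][160:260,260:360],(400,400))])
save("pics/m3.png",np.clip(M*1.5,0,255).astype(np.uint8)); o=r.observe(); print(o["ee_pos"],o["eef_rot"])
```

```text
[0.51858046 0.22064773 0.20841059] [2.12446354 2.31186167 0.00430027]
```

View pics/m3.png

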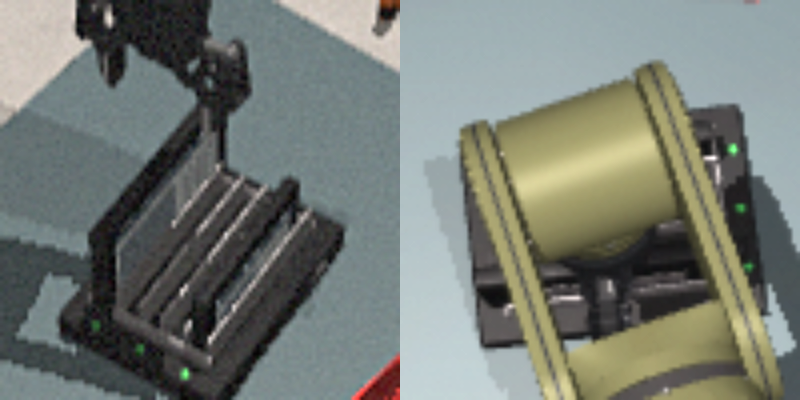

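The fingers straddle the tall slab at about the middle of its upper edge: the left finger is at scene (286,157), the right at (317,160). Descending.

Request:
{"method": "send_rows", "body": {"targets": [[-0.02,0,-0.4,0,0,0],[0,0,-0.4,0,0,0],[0,0,-0.25,0,0,0],[0,0,-0.1,0,0,0],[0,0,0,0,0,0]]}}

```text
clock: 3.03
ee_pos: [0.5153, 0.2205, 0.1132]
eef_rot: [-2.125, -2.313, 0.003]
force: [-1.0, -0.1, 0.3]
finger_gap: 0.0856
grasp_force: 0.0
```

Request:
{"method": "send_rows", "body": {"targets": [[0,0,0,0,0,0],[0,0,0,0,0,0],[0,0,0,0,0,0],[0,0,0,0,0,0],[0,0,0,0,0,0]], "fingers": 0.35}}

```text
clock: 3.45
ee_pos: [0.5166, 0.2217, 0.1151]
eef_rot: [2.123, 2.314, 0.003]
force: [-0.7, 0.3, 0.2]
finger_gap: 0.0298
grasp_force: 0.0
```

Request:
{"method": "send_rows", "body": {"targets": [[0,0,0,0,0,0],[0,0,0,0,0,0],[0,0,0,0,0,0],[0,0,0,0,0,0],[0,0,0,0,0,0]], "fingers": 0}}

```text
clock: 3.87
ee_pos: [0.516, 0.2216, 0.1144]
eef_rot: [-2.124, -2.315, -0.0]
force: [-2.3, -0.7, 6.2]
finger_gap: 0.0133
grasp_force: 59.8
```

Request:
{"method": "send_rows", "body": {"targets": [[0,0,0.1,0,0,0],[0,0,0.15,0,0,0],[0,0,0.2,0,0,0],[0,0,0.2,0,0,0],[0,0,0,0,0,0]]}}

```text
clock: 4.28
ee_pos: [0.5179, 0.222, 0.1696]
eef_rot: [2.122, 2.313, 0.009]
force: [1.5, -0.2, -3.3]
finger_gap: 0.0128
grasp_force: 58.7
```

Request:
{"method": "send_rows", "body": {"targets": [[0,0,0.3,0,0,0],[0,0,0.3,0,0,0],[0,0,0.3,0,0,0],[0,0,0.3,0,0,0],[0,0,0,0,0,0]]}}

```text
clock: 4.7
ee_pos: [0.5183, 0.2222, 0.2672]
eef_rot: [2.121, 2.311, 0.013]
force: [1.1, 0.1, -2.4]
finger_gap: 0.0128
grasp_force: 59.5
```

Run:
```python
from h import *
C={n:snap(n) for n in("scene","top")}
M=np.hstack([cv2.resize(C["scene"]["image"][110:210,250:350],(400,400)),cv2.resize(C["top"]["image"][140:240,260:360],(400,400))])
save("pics/m4.png",np.clip(M*1.5,0,255).astype(np.uint8)); o=r.observe(); print(o["ee_pos"],o["eef_rot"],o["force"],o["ft_torque"])
```

```text
[0.51610114 0.22149709 0.26156502] [2.12347381e+00 2.31454314e+00 1.18196505e-03] [-0.72071221 -1.11577642 -4.99093916] [0.00155029 0.03527587 0.04860345]
```

View pics/m4.png

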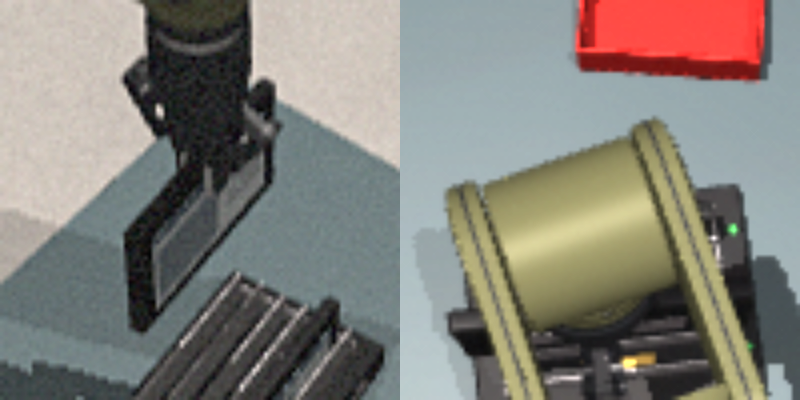

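The tablet is held level and clear of the rack, around scene (300,175), with the screen still facing outward. The small tablet is left in place. Travelling to the stand.

Request:
{"method": "send_rows", "body": {"targets": [[0,-0.15,0,0,0,0.27],[0,-0.3,0,0,0,0.27],[0,-0.4,0,0,0,0.27],[0,-0.4,0,0,0,0.27],[0,-0.4,0,0,0,0.27]]}}

```text
clock: 5.22
ee_pos: [0.5143, 0.0883, 0.2579]
eef_rot: [-1.991, -2.425, 0.006]
force: [0.5, -0.6, -5.0]
finger_gap: 0.0133
grasp_force: 59.4
```

Request:
{"method": "send_rows", "body": {"targets": [[-0.05,-0.4,0,0.12,-0.6,0],[-0.05,-0.4,0,0.12,-0.6,0],[-0.05,-0.4,0,0.12,-0.6,0],[-0.05,-0.4,0,0.12,-0.6,0],[-0.05,-0.4,0,0.12,-0.6,0]]}}

```text
clock: 5.63
ee_pos: [0.494, -0.0714, 0.2579]
eef_rot: [1.891, 2.299, 0.282]
force: [0.8, -0.6, -4.7]
finger_gap: 0.0133
grasp_force: 59.5
```

Request:
{"method": "send_rows", "body": {"targets": [[-0.05,-0.4,0,0.12,-0.6,0],[-0.05,-0.4,0,0.12,-0.6,0],[-0.05,-0.4,0,0.12,-0.6,0],[-0.05,-0.4,0,0,0,0],[0,0,0,0,0,0]]}}

```text
clock: 6.05
ee_pos: [0.4771, -0.2029, 0.2574]
eef_rot: [1.829, 2.207, 0.433]
force: [-0.4, 1.1, -4.2]
finger_gap: 0.0134
grasp_force: 59.6
```

Run:
```python
from h import *
o=r.observe(); R=cv2.Rodrigues(o["eef_rot"])[0]
print(o["ee_pos"],o["eef_rot"],np.round(R,3).tolist(),o["joints"].round(2),o["force"],o["ft_torque"])
y=.195;t=.40
z=np.array([-np.sin(t)*np.cos(y),-np.sin(t)*np.sin(y),np.cos(t)]);ys=np.array([-np.sin(y),np.cos(y),0]);x=np.cross(ys,z)
Rt=np.c_[ys,x,-z] 
if (Rt[:,0]@R[:,0])<0: Rt[:,:2]*=-1
print("turn units",cv2.Rodrigues(Rt@R.T)[0].ravel()/.08)
seat=np.array([.517,-.229,.0645]); f=seat+.007*x+.0844*z
for a,b in((.006,.06),(.006,.03),(.006,.0),(0,0)):
    p=f+a*x+b*z; print(a,b,p.round(4),((p-o["ee_pos"])/.08).round(2))
```

```text
[ 0.47712437 -0.20290202  0.25744323] [1.82878824 2.20655414 0.43321119] [[-0.186, 0.911, 0.369], [0.983, 0.171, 0.072], [0.003, 0.376, -0.927]] [-0.66 -0.38  2.09  0.31  1.18 -0.93] [-0.41686984  1.05429604 -4.2144592 ] [-0.08578188  0.54115854 -0.02883587]
turn units [ 0.00283226 -0.18262882  0.09748212]
0.006 0.06 [ 0.4736 -0.2376  0.2026] [-0.04 -0.43 -0.69]
0.006 0.03 [ 0.485  -0.2353  0.1749] [ 0.1  -0.41 -1.03]
0.006 0.0 [ 0.4965 -0.233   0.1473] [ 0.24 -0.38 -1.38]
0 0 [ 0.4911 -0.2341  0.145 ] [ 0.17 -0.39 -1.41]
```

Request:
{"method": "send_rows", "body": {"targets": [[-0.02,-0.22,-0.2,0,-0.18,0.1],[-0.02,-0.21,-0.25,0,0,0],[0,0,-0.24,0,0,0],[0.07,0.01,-0.17,0,0,0],[0.07,0.01,-0.17,0,0,0]]}}

```text
clock: 6.47
ee_pos: [0.4859, -0.2301, 0.1743]
eef_rot: [1.807, 2.212, 0.452]
force: [0.2, 0.0, -4.9]
finger_gap: 0.0132
grasp_force: 59.5
```

Request:
{"method": "send_rows", "body": {"targets": [[0,0,0,0,0,0],[0,0,0,0,0,0]]}}

```text
clock: 6.63
ee_pos: [0.4864, -0.2297, 0.1757]
eef_rot: [1.805, 2.213, 0.453]
force: [-0.0, 0.3, -4.4]
finger_gap: 0.0131
grasp_force: 59.6
```

Run:
```python
from h import *
C={n:snap(n) for n in("scene","top")}
M=np.hstack([cv2.resize(C["scene"]["image"][230:330,150:250],(400,400),interpolation=2),cv2.resize(C["top"]["image"][180:280,420:520],(400,400),interpolation=2)])
save("pics/m5.png",np.clip(M*1.5,0,255).astype(np.uint8)); o=r.observe(); print(o["ee_pos"],o["eef_rot"],o["force"],o["ft_torque"])
import pickle; pickle.dump(C,open("c1.pkl","wb"))
```

```text
[ 0.48772133 -0.23098568  0.17903606] [1.80108221 2.20920164 0.45250801] [ 0.02184824  0.08231003 -3.8630414 ] [-0.10232718  0.50704884  0.00554573]
```

View pics/m5.png

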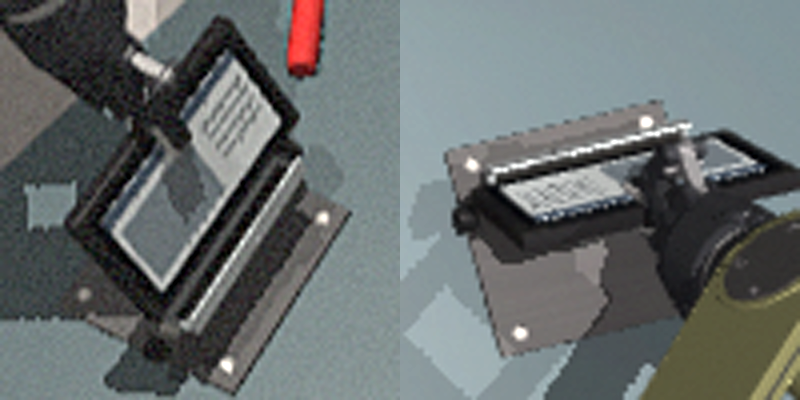

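The tablet hangs above the stand with its lower edge behind the lip: in the scene the lip runs (196,311) to (225,269), in the top view (443,224) to (492,211). I'll check the centring by projecting the believed corners onto the images.

```bash
cat > ov.py <<'E'
from h import *
import pickle,sys
def proj(c,X):
    R=cv2.Rodrigues(np.array(c["rotation"]))[0]; q=R.T@(np.array(X)-c["position"]); return np.array([c["fx"]*q[0]/q[2]+c["cx"],c["fy"]*q[1]/q[2]+c["cy"]])
C=pickle.load(open(sys.argv[1],"rb")); o=r.observe()
Rt=cv2.Rodrigues(o["eef_rot"])[0]; p=np.array(o["ee_pos"])
z=-Rt[:,2]; x=Rt[:,1]; x=x*np.sign(x[0]); y=np.cross(z,x); org=p-.0844*z
print("tilt",np.arctan2(-np.hypot(z[0],z[1])*np.sign(z[0]),z[2]),"yaw",np.arctan2(x[1],x[0]))
out=[]
for n,u0,v0 in(("scene",160,225),("top",430,190)):
    c=C[n]; im=np.clip(c["image"][v0:v0+100,u0:u0+80].astype(float)*1.7,0,255).astype(np.uint8)
    im=cv2.resize(im,(400,500),interpolation=cv2.INTER_CUBIC)
    for col,b,pts,ax in(((255,0,0),org,[(.007,s*.095,h) for s in(-1,1) for h in(0,.12)]+[(-.007,s*.095,.12) for s in(-1,1)],(x,y,z)),):
        for q in pts:
            uv=(proj(c,b+q[0]*ax[0]+q[1]*ax[1]+q[2]*ax[2])-[u0,v0]+.5)*5
            cv2.circle(im,tuple(int(k) for k in uv),3,col,1)
    out.append(im)
save(sys.argv[2],np.hstack(out))
E
python3 ov.py c1.pkl pics/m6.png
```

```text
tilt 0.40486663248639515 yaw 0.20305636023618337
```

View pics/m6.png

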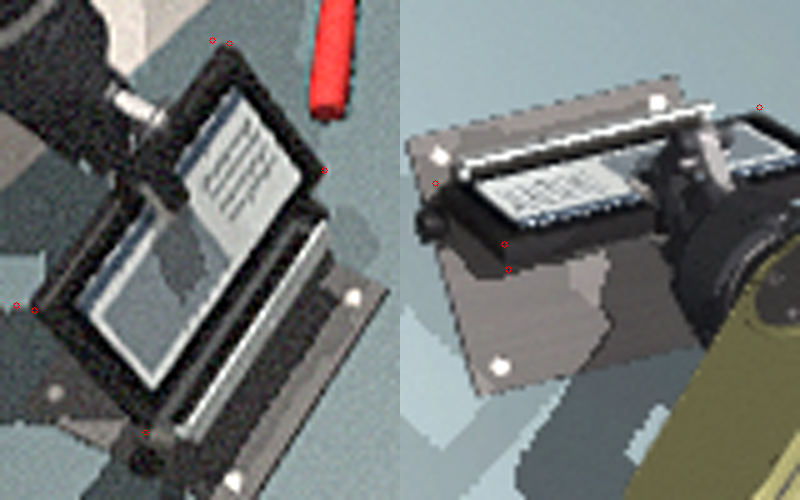

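In the top view the predicted corners land on the tablet's real corners, for example (505,245) in the crop; in the scene view they sit about 1.5 px off. The tablet is about 4 mm off centre towards +y and 3.5 mm too far towards the lip, so I'll correct both and then descend.

Request:
{"method": "send_rows", "body": {"targets": [[-0.03,-0.06,-0.02,0,0,0],[0.03,0.01,-0.08,0,0,0],[0.03,0.01,-0.08,0,0,0],[0,0,0,0,0,0],[0,0,0,0,0,0]]}}

```text
clock: 7.15
ee_pos: [0.49, -0.2341, 0.1641]
eef_rot: [1.802, 2.209, 0.453]
force: [0.3, 0.4, -4.2]
finger_gap: 0.0134
grasp_force: 59.7
```

```bash
cat > st.py <<'E'
from h import *
P=[];F=[];Q=[]
for i in range(6): o=r.observe(); snap("top") if i%2==0 else 0; P.append(o["ee_pos"]);F.append(o["force"]);Q.append(o["ft_torque"])
p=np.mean(P,0); R=cv2.Rodrigues(o["eef_rot"])[0]; print(np.round(P,4)[[0,2,4]].tolist(),"F",np.mean(F,0).round(2),"M",np.mean(Q,0).round(3),"clk",o["clock"])
y=.195;t=.40
z=np.array([-np.sin(t)*np.cos(y),-np.sin(t)*np.sin(y),np.cos(t)]);ys=np.array([-np.sin(y),np.cos(y),0]);x=np.cross(ys,z)
f=np.array([.517,-.229,.0645])+.007*x+.0844*z
print("rel seat mm x,y,z",((p-f)@np.c_[x,ys,z]*1e3).round(1)); Fm=np.mean(F,0); print("F xyz",(Fm@np.c_[x,ys,z]).round(2))
zz=-R[:,2]; xx=R[:,1]*np.sign(R[0,1]); print("tilt",np.arctan2(np.hypot(zz[0],zz[1]),zz[2]).round(3),"yaw",np.arctan2(xx[1],xx[0]).round(3),"gap",o["finger_gap"])
E
python3 st.py
```

```text
[[0.49, -0.2341, 0.1641], [0.4903, -0.2343, 0.1647], [0.4904, -0.2345, 0.165]] F [-0.34  0.45 -4.47] M [-0.093  0.553 -0.01 ] clk 7.3
rel seat mm x,y,z [ 7.  -0.1 18.6]
F xyz [-1.97  0.51 -4.02]
tilt 0.406 yaw 0.203 gap 0.013046459623678555
```

Request:
{"method": "send_rows", "body": {"targets": [[-0.02,0,-0.01,0,0,0],[0.024,0.005,-0.058,0,0,0],[0.024,0.005,-0.058,0,0,0],[0,0,0,0,0,0],[0,0,0,0,0,0]]}}

```text
clock: 7.72
ee_pos: [0.4923, -0.2334, 0.1541]
eef_rot: [1.802, 2.209, 0.453]
force: [0.0, -0.0, -5.2]
finger_gap: 0.0128
grasp_force: 59.5
```

```bash
python3 st.py
```

```text
[[0.4923, -0.2334, 0.1541], [0.4925, -0.2335, 0.1545], [0.4926, -0.2337, 0.1548]] F [ 0.11  0.57 -4.82] M [-0.131  0.524 -0.007] clk 7.8667
rel seat mm x,y,z [5.2 0.2 8.3]
F xyz [-1.67  0.54 -4.53]
tilt 0.406 yaw 0.203 gap 0.01309823529731401
```

Request:
{"method": "send_rows", "body": {"targets": [[0.01,0.002,-0.023,0,0,0],[0.01,0.002,-0.023,0,0,0],[0.005,0.001,-0.012,0,0,0],[0,0,0,0,0,0]]}}

```text
clock: 8.2
ee_pos: [0.4945, -0.2331, 0.1499]
eef_rot: [1.801, 2.209, 0.453]
force: [-0.2, -0.0, -4.4]
finger_gap: 0.0134
grasp_force: 59.7
```

Request:
{"method": "send_rows", "body": {"targets": [[0.005,0.001,-0.012,0,0,0],[0,0,0,0,0,0],[0,0,0,0,0,0]]}}

```text
clock: 8.45
ee_pos: [0.495, -0.2332, 0.1494]
eef_rot: [1.801, 2.208, 0.453]
force: [0.7, 0.6, -4.5]
finger_gap: 0.0131
grasp_force: 59.7
```

Request:
{"method": "send_rows", "body": {"targets": [[0.005,0.001,-0.012,0,0,0],[0,0,0,0,0,0],[0,0,0,0,0,0]]}}

```text
clock: 8.7
ee_pos: [0.4955, -0.2333, 0.1487]
eef_rot: [1.8, 2.208, 0.453]
force: [-0.8, -0.2, -3.7]
finger_gap: 0.0133
grasp_force: 60.0
```

```bash
python3 st.py
```

```text
[[0.4955, -0.2333, 0.1487], [0.4956, -0.2334, 0.1487], [0.4955, -0.2333, 0.1487]] F [-0.1  -0.39 -3.37] M [-0.129  0.54  -0.015] clk 8.85
rel seat mm x,y,z [ 5.6 -0.1  1.7]
F xyz [-1.48 -0.37 -3.04]
tilt 0.406 yaw 0.203 gap 0.012965151746992908
```

Request:
{"method": "send_rows", "body": {"targets": [[0.005,0.001,-0.012,0,0,0],[0,0,0,0,0,0],[0,0,0,0,0,0]]}}

```text
clock: 9.1
ee_pos: [0.496, -0.2336, 0.1485]
eef_rot: [1.8, 2.208, 0.452]
force: [-5.7, -1.8, 3.9]
finger_gap: 0.0133
grasp_force: 61.0
```

Request:
{"method": "send_rows", "body": {"targets": [[0.005,0.001,-0.012,0,0,0],[0,0,0,0,0,0],[0,0,0,0,0,0]]}}

```text
clock: 9.35
ee_pos: [0.4965, -0.2341, 0.1483]
eef_rot: [1.799, 2.208, 0.451]
force: [-7.6, -3.5, 6.1]
finger_gap: 0.0132
grasp_force: 61.7
```

```bash
python3 st.py
```

```text
[[0.4965, -0.2341, 0.1483], [0.4965, -0.2341, 0.1483], [0.4965, -0.2341, 0.1483]] F [-7.27 -3.02  5.82] M [0.05  1.334 0.284] clk 9.5
rel seat mm x,y,z [ 6.2 -1.   1. ]
F xyz [-4.84 -1.55  8.36]
tilt 0.406 yaw 0.204 gap 0.013362986713168915
```

Ledge contact felt: about 13 N along the ledge normal. Easing off slightly, then drawing the tablet back to the rest.

Request:
{"method": "send_rows", "body": {"targets": [[-0.004,0.004,0.01,0,0,0],[-0.023,-0.004,-0.01,0,0,0],[-0.012,-0.002,-0.005,0,0,0],[0,0,0,0,0,0],[0,0,0,0,0,0]]}}

```text
clock: 9.92
ee_pos: [0.4944, -0.2339, 0.1478]
eef_rot: [1.799, 2.204, 0.454]
force: [1.5, -2.4, 4.6]
finger_gap: 0.0135
grasp_force: 60.9
```

```bash
python3 st.py
```

```text
[[0.4944, -0.2339, 0.1478], [0.4944, -0.2339, 0.1478], [0.4943, -0.2339, 0.1477]] F [ 1.61 -2.68  5.14] M [ 0.165 -0.666 -0.347] clk 10.0667
rel seat mm x,y,z [ 4.1 -0.4  1.3]
F xyz [ 2.98 -2.94  4.32]
tilt 0.409 yaw 0.202 gap 0.013281213035634976
```

Request:
{"method": "send_rows", "body": {"targets": [[-0.004,0,0.009,0,0,0],[-0.012,-0.002,-0.005,0,0,0],[-0.012,-0.002,-0.005,0,0,0],[0,0,0,0,0,0],[0,0,0,0,0,0]]}}

```text
clock: 10.48
ee_pos: [0.4909, -0.2334, 0.1461]
eef_rot: [1.801, 2.208, 0.453]
force: [1.0, -1.3, 4.3]
finger_gap: 0.0133
grasp_force: 61.0
```

```bash
python3 st.py
```

```text
[[0.4909, -0.2334, 0.1461], [0.4909, -0.2334, 0.1461], [0.4909, -0.2334, 0.1461]] F [ 0.92 -1.22  3.72] M [ 0.344 -0.48  -0.192] clk 10.6333
rel seat mm x,y,z [0.4 0.8 1. ]
F xyz [ 2.06 -1.38  3.16]
tilt 0.406 yaw 0.203 gap 0.013370962365360952
```

Request:
{"method": "send_rows", "body": {"targets": [[-0.012,-0.002,-0.005,0,0,0],[0,0,0,0,0,0],[0,0,0,0,0,0]]}}

```text
clock: 10.88
ee_pos: [0.4898, -0.2335, 0.1456]
eef_rot: [1.801, 2.208, 0.453]
force: [1.1, -0.7, 4.0]
finger_gap: 0.0134
grasp_force: 61.0
```

```bash
python3 st.py
```

```text
[[0.4898, -0.2335, 0.1456], [0.4898, -0.2335, 0.1456], [0.4899, -0.2335, 0.1456]] F [ 0.92 -0.97  4.34] M [ 0.529 -0.544 -0.146] clk 11.0333
rel seat mm x,y,z [-0.8  0.8  1. ]
F xyz [ 2.35 -1.13  3.73]
tilt 0.406 yaw 0.203 gap 0.013083411219432205
```

Request:
{"method": "send_rows", "body": {"targets": [[-0.012,-0.003,-0.005,0,0,0],[0,0,0,0,0,0],[0,0,0,0,0,0]]}}

```text
clock: 11.28
ee_pos: [0.4889, -0.2337, 0.1451]
eef_rot: [1.801, 2.208, 0.453]
force: [1.9, 0.4, 2.9]
finger_gap: 0.0132
grasp_force: 60.8
```

```bash
python3 st.py
```

```text
[[0.4889, -0.2337, 0.1451], [0.489, -0.2337, 0.1452], [0.4889, -0.2337, 0.1452]] F [1.69 0.33 3.52] M [ 0.663 -0.686  0.019] clk 11.4333
rel seat mm x,y,z [-1.8  0.8  1. ]
F xyz [ 2.96 -0.    2.57]
tilt 0.406 yaw 0.203 gap 0.013116794409558725
```

Request:
{"method": "send_rows", "body": {"targets": [[-0.012,-0.003,-0.005,0,0,0],[0,0,0,0,0,0],[0,0,0,0,0,0]]}}

```text
clock: 11.68
ee_pos: [0.4883, -0.2338, 0.1448]
eef_rot: [1.799, 2.209, 0.453]
force: [4.6, 1.5, 3.2]
finger_gap: 0.0131
grasp_force: 60.5
```

```bash
python3 st.py
```

```text
[[0.4883, -0.2338, 0.1448], [0.4883, -0.2338, 0.1448], [0.4883, -0.2338, 0.1449]] F [4.92 2.12 2.63] M [ 0.542 -1.068  0.326] clk 11.8333
rel seat mm x,y,z [-2.5  0.8  0.9]
F xyz [5.85 1.13 0.38]
tilt 0.406 yaw 0.204 gap 0.013164604631693807
```

Request:
{"method": "send_rows", "body": {"targets": [[-0.012,-0.003,-0.005,0,0,0],[0,0,0,0,0,0],[0,0,0,0,0,0]]}}

```text
clock: 12.08
ee_pos: [0.4883, -0.2338, 0.1449]
eef_rot: [1.798, 2.207, 0.456]
force: [10.0, 3.4, 0.8]
finger_gap: 0.013
grasp_force: 60.1
```

```bash
python3 st.py
```

```text
[[0.4883, -0.2338, 0.1449], [0.4882, -0.2338, 0.1449], [0.4883, -0.2339, 0.1449]] F [10.22  3.38  0.65] M [ 0.678 -1.682  0.359] clk 12.2333
rel seat mm x,y,z [-2.5  0.8  1. ]
F xyz [10.09  1.34 -3.56]
tilt 0.409 yaw 0.204 gap 0.013215177541248216
```

Rest contact felt: about 11 N, and the motion stalls. Pressing gently down onto the ledge again while easing the push back.

Request:
{"method": "send_rows", "body": {"targets": [[0.01,0,-0.008,0,0,0],[0.005,0.001,-0.012,0,0,0],[0,0,0,0,0,0],[0,0,0,0,0,0]]}}

```text
clock: 12.57
ee_pos: [0.4886, -0.2341, 0.1447]
eef_rot: [1.798, 2.21, 0.454]
force: [-3.3, 3.3, 12.5]
finger_gap: 0.0134
grasp_force: 62.6
```

```bash
python3 st.py
```

```text
[[0.4886, -0.2341, 0.1447], [0.4886, -0.2341, 0.1447], [0.4886, -0.2341, 0.1447]] F [-3.21  3.81 12.21] M [ 1.182 -0.434  0.568] clk 12.7167
rel seat mm x,y,z [-2.3  0.5  0.7]
F xyz [ 2.53  4.36 12.18]
tilt 0.407 yaw 0.205 gap 0.01336226268259622
```

Request:
{"method": "send_rows", "body": {"targets": [[-0.003,0,0.007,0,0,0],[0,0,0,0,0,0],[0,0,0,0,0,0]]}}

```text
clock: 12.97
ee_pos: [0.4885, -0.2341, 0.1447]
eef_rot: [1.798, 2.209, 0.454]
force: [0.9, 2.3, 8.6]
finger_gap: 0.0135
grasp_force: 61.8
```

Request:
{"method": "send_rows", "body": {"targets": [[0,0,0,0,0,0],[0,0,0,0,0,0],[0,0,0,0,0,0],[0,0,0,0,0,0]], "fingers": 0.5}}

```text
clock: 13.3
ee_pos: [0.4871, -0.234, 0.142]
eef_rot: [1.802, 2.21, 0.452]
force: [-0.3, 0.0, 0.1]
finger_gap: 0.0428
grasp_force: 0.0
```

```bash
python3 st.py
python3 - <<'E'
from h import *
import pickle
C={n:snap(n) for n in("scene","top")}; pickle.dump(C,open("c2.pkl","wb"))
E
python3 ov.py c2.pkl pics/m7.png
```

```text
[[0.4871, -0.234, 0.142], [0.4872, -0.2341, 0.1423], [0.4874, -0.2341, 0.1425]] F [ 0.01 -0.32 -0.41] M [-0.05   0.208 -0.008] clk 13.45
rel seat mm x,y,z [-4.4  0.7 -0.9]
F xyz [-0.2  -0.32 -0.35]
tilt 0.405 yaw 0.203 gap 0.04282112872347103
tilt 0.4052061040350063 yaw 0.20286077710483855
```

View pics/m7.png

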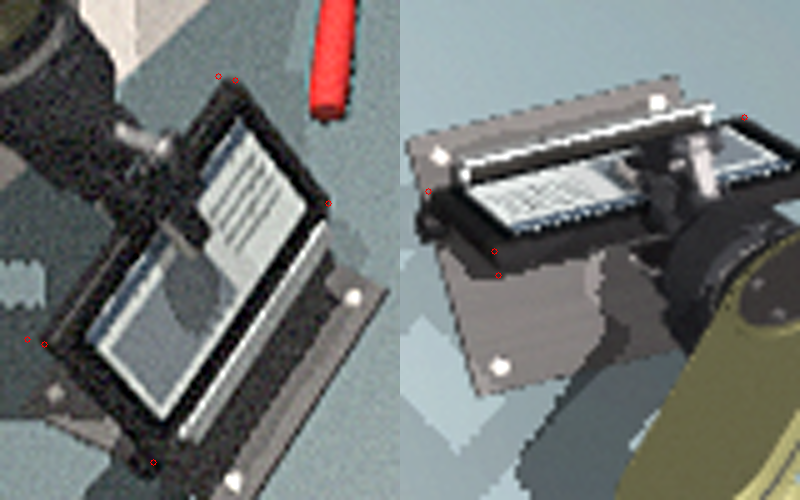

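Released. The tablet stays on the rest: lower edge behind the lip (scene (197,311) to (225,270)), screen outward. Retreating along the tilted axis.

Request:
{"method": "send_rows", "body": {"targets": [[-0.02,-0.004,0.06,0,0,0],[-0.06,-0.01,0.14,0,0,0],[-0.1,-0.02,0.23,0,0,0],[-0.1,-0.02,0.23,0,0,0],[-0.1,-0.02,0.25,0,0,0]]}}

```text
clock: 13.97
ee_pos: [0.4569, -0.24, 0.2167]
eef_rot: [1.801, 2.209, 0.453]
force: [0.8, -0.1, 1.3]
finger_gap: 0.0423
grasp_force: 0.0
```

Request:
{"method": "send_rows", "body": {"targets": [[-0.1,0,0.3,0,0,0],[-0.1,0,0.3,0,0,0],[-0.1,0.3,0.3,0,0,0],[0,0.4,0,0,0,0],[0,0,0,0,0,0]]}}

```text
clock: 14.38
ee_pos: [0.4338, -0.1819, 0.2915]
eef_rot: [1.794, 2.207, 0.454]
force: [0.2, -1.6, 0.3]
finger_gap: 0.043
grasp_force: 0.0
```

Run:
```python
from h import *
C={n:snap(n) for n in("scene","top")}
o=r.observe(); print(o["ee_pos"],o["force"],o["clock"])
M=np.hstack([cv2.resize(C[n]["image"][v:v+100,u:u+80],(400,500),interpolation=2) for n,u,v in(("scene",160,225),("top",430,190))])
save("pics/m8.png",np.clip(M*1.6,0,255).astype(np.uint8))
```

```text
[ 0.4335123  -0.18370611  0.28883145] [0.46318851 0.21467916 0.00748063] 14.4833
```

View pics/m8.png

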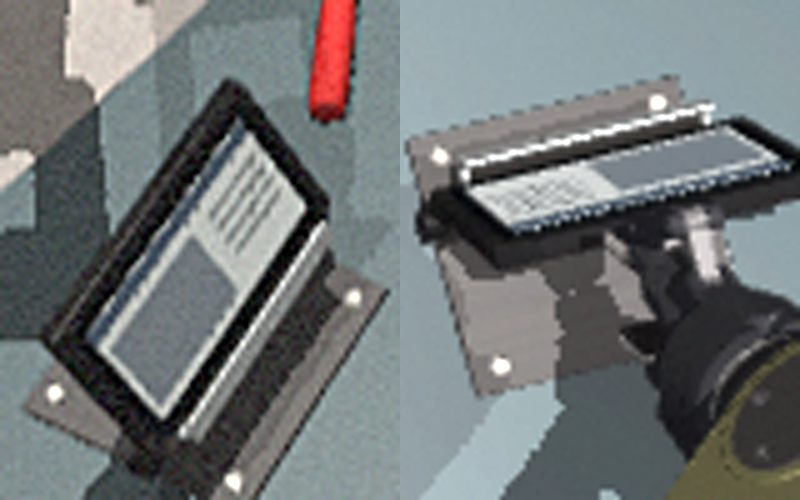

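The gripper is clear. The tablet leans on the rest, parallel to the lip and centred, and the lip pixels are unchanged, so the tilt has not moved.

```bash
python3 -c "
from bench import r
print(r.close_job())"
```

```text
the job is handed in; nothing more can be done
None
```

The larger tablet is on the bench stand, screen facing the technician, lower edge behind the lip and back against the rest, centred to within 1–2 mm by my measurements. I felt it seat gently, let go and backed clear, the stand's tilt looks unchanged, and I handed the job in at about 14.5 s.

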